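# Oil, load and lock the magnetic chuck

### The job

Set up the grinder's magnetic chuck: turn its lever from on fully to off, then take the oil brush from its rest and, for each of the three chuck pockets in turn, beginning next to the lever and working away from it, dip the brush's head well into the oil pot and then touch it to the pocket's floor. Lay the brush back on its rest as it was, seat every T-shaped steel blank that is on the bench flat in a pocket of its own, rib up and fully home, and only then turn the lever all the way back to on. Leave the pot standing upright and the other things where they are.

Things in the scene. Friction and masses are not known exactly. Their poses are not given: they have to be found in the camera images.
- blank1_mid (a point): Steel blank (2 or 3 of the three are there; an absent one reads None), an upside-down T, 0.42 to 0.72 kg: base 80 x 44 x 14 mm high, and on it, centred, an upright rib 60 long x 20 wide x 26 mm high by which it is gripped; 40 mm high in all. The point is at its middle, 20 mm above its underside; x runs along its length, z up. All blanks are alike and symmetrical end for end; each lies flat on the bench at the start.
- blank2_mid (a point): Steel blank (2 or 3 of the three are there; an absent one reads None), an upside-down T, 0.42 to 0.72 kg: base 80 x 44 x 14 mm high, and on it, centred, an upright rib 60 long x 20 wide x 26 mm high by which it is gripped; 40 mm high in all. The point is at its middle, 20 mm above its underside; x runs along its length, z up. All blanks are alike and symmetrical end for end; each lies flat on the bench at the start.
- blank3_mid (a point): Steel blank (2 or 3 of the three are there; an absent one reads None), an upside-down T, 0.42 to 0.72 kg: base 80 x 44 x 14 mm high, and on it, centred, an upright rib 60 long x 20 wide x 26 mm high by which it is gripped; 40 mm high in all. The point is at its middle, 20 mm above its underside; x runs along its length, z up. All blanks are alike and symmetrical end for end; each lies flat on the bench at the start.
- pocket1 (a point): Centre of the floor of the lever-end pocket, in the top of the grey magnetic chuck (a fixed block 120 x 330 mm). The pocket is 82 (along x) x 46 mm (along y) and 10 mm deep, so a blank has 1 mm clearance all round; its floor is 36 mm and the chuck's top 46 mm above the bench. Pockets are 80 mm apart along the chuck's y, 1 at the lever end (+y). x, y along the chuck's sides, z up. A seated blank has its underside on the floor, its base standing 4 mm proud.
- pocket2 (a point): Centre of the floor of the middle pocket, in the top of the grey magnetic chuck (a fixed block 120 x 330 mm). The pocket is 82 (along x) x 46 mm (along y) and 10 mm deep, so a blank has 1 mm clearance all round; its floor is 36 mm and the chuck's top 46 mm above the bench. Pockets are 80 mm apart along the chuck's y, 1 at the lever end (+y). x, y along the chuck's sides, z up. A seated blank has its underside on the floor, its base standing 4 mm proud.
- pocket3 (a point): Centre of the floor of the far-end pocket, in the top of the grey magnetic chuck (a fixed block 120 x 330 mm). The pocket is 82 (along x) x 46 mm (along y) and 10 mm deep, so a blank has 1 mm clearance all round; its floor is 36 mm and the chuck's top 46 mm above the bench. Pockets are 80 mm apart along the chuck's y, 1 at the lever end (+y). x, y along the chuck's sides, z up. A seated blank has its underside on the floor, its base standing 4 mm proud.
- lever (a joint): The chuck's lever, on top at the chuck's +y end. 0 = off, arm pointing to the chuck's -x; 1.57 rad = on, arm pointing to the chuck's +y; seen from above, it turns clockwise from off to on. It starts within 0.27 rad of on, stays where left (friction: about 4 N at the grip) and has a hard stop at each end.
- lever_grip (a point): Point on the axis of the lever's upright black round grip, 20 mm in diameter, 52 mm long, 14 mm below the grip's flat top. It travels on a level circle of 60 mm radius round the lever's pivot; the pivot lies 80 mm from pocket1 in the chuck's +y direction. Its x axis points from the grip to the pivot. The grip point is 84 mm above the bench.
- brush_grip (a point): Oil brush, 0.09 kg: straight wooden handle 190 mm long, 16 wide, 14 high, lying level on its rest; at one end a head bent straight down. The point is on the handle's axis near the balance, about half-way (within 6 mm) between the posts of the rest; x runs along the handle to the head (the handle's ends are at x = -107 and +83 mm), z up.
- brush_tip (a point): Lower end of the brush's head (a round upright head 24 mm in diameter, firm): 76 mm along x and 75 mm below the brush_grip point.
- rest_seat (a point): Where brush_grip lies when the brush is on its rest: 95 mm above the bench, between the rest's two posts, x along the handle towards the head. Rest fixed; posts 12 mm thick, their centres at x = -45 and +45 mm, tops 7 mm below this point, with 10 mm high lips either side that leave 28 mm for the 16 mm handle. The space between the posts is 78 mm.
- pot_rim (a point): Centre of the mouth of the small open round oil pot of dark steel, upright: 76 mm outside, 70 mm inside diameter, 55 mm high, inner floor 49 mm below the rim; loose, 0.5 kg.
- billet: Bystander: plain round dark steel slug, 44 mm diameter, 60 mm high, upright among the blanks; origin under its centre. Not to be loaded.
- wrench: Bystander: wrench 200 mm long lying behind the chuck.
- tin: Bystander: closed tin 72 mm diameter, 110 mm high, beyond the chuck; origin under its centre.
- stub: Bystander: round steel stub 70 mm diameter, 50 mm high, back right; origin under its centre.
Things that resemble listed ones, but are neither listed nor needed, are in the scene too. What is shaped like the part that bears blank2_mid but pink is not meant.

How it is judged:
By the outcome, as a careful person would: the job done as asked, in the order asked, and still so for the second after the job is handed in, with the robot touching nothing.
Of blank1, blank2, blank3 only 2 to 3 are there at a start; the rules pass over those that are not, and their reading is None.
At some moment in a run one of blank1, blank2, blank3 may be knocked a few centimetres aside while the robot is not near it.
It also fails if it takes over 200 s, if anything falls off the work surface, if the arm or the gripper's body presses on something with over 40 N, if the wrist force passes 120 N, or if a joint passes its speed limit or range.

### The arm

A 6-joint arm with a two-finger parallel gripper is mounted at the origin on the work surface. World frame = base frame: x ahead of the robot, y to its left, z up, the work surface at z = 0. Lengths are in m, angles in rad, forces in N, time in s.
With the tool pointing down it reaches from about 0.425 to 0.95 m from the base axis. Payload 3.5 kg.
Tool frame: the origin (TCP) lies on the centre line of the jaws, within the pads' length; the fingertips stand 11 mm ahead of it and the grasp point (between the pads) lies 8 mm behind it; z points along the fingers, y is the line along which they close (so a half turn about z gives the same grasp; the last joint's range is limited). The gripper opens to 85 mm and grips with 20 to 120 N. Pads are 22 mm wide; open, the fingers measure 114 mm over their backs; the gripper's body (76 mm by 85 mm) begins 54 mm behind the grasp point. The pads swing forward as they close: fully open they stand 13 mm farther back than shut.
Start: joints at [1.16, 0.286, 1.577, -0, 1.279, -0.15], TCP at [0.174, 0.652, 0.242] pointing down, gripper open.
Joint ranges: [-2.77, 2.77], [-0.9, 2.22], [0.21, 2.48], [-1.53, 4.67], [0.24, 2.81], [-2.84, 2.84]. Speed limits (rad/s): [2.79, 2.79, 3.14, 3.14, 3.14, 3.14].

### API

Orientations are given as a unit quaternion [x, y, z, w].
In Python, from cell import ctrl, read_camera, camera_model gives the robot as it stands.
- The arm moves only by the tool send_rows, never from a script. Its argument "steps" is a list of rows, each a list of 5 numbers: the shift along the world's x, y, z in mm, then the turn about the world's z in degrees, then the finger opening in mm, from 0 to 85.4. A call has 1 to 5 rows; each row is the pose to reach, as a shift and turn from the pose commanded when the call began; what a row does not reach only later rows make up. A row lasts 1/10 s, in which the tool goes at most 50 mm and 8.59 degrees, less where a joint would pass 70% of its speed; a pose out of reach is approached as far as the arm can. A call with a gripper value outside its range is refused whole. The fingers move at their own pace and stop on an object; "grip_force" is the grip in N (left out, the last holds). Time passes only in rows, so rows that repeat a pose let the fingers close. It gives the time, the measured TCP pose, the force, the opening and the grip force at its end, in the units of the state.
- ctrl.read_state(): the state, without advancing time (a new reading comes with each control period).
- read_camera(name): name is "side" or "top"; returns (picture, depth): 480x640x3 uint8, red, green, blue; 480x640 float32, m along the optical axis (not along the pixel's ray), 0 where there is no reading.
- camera_model(name): a dict with "fx", "fy", "cx", "cy" (pixels), "R" (3x3) and "t" (3): a world point X has camera coordinates R X + t. Camera axes: x right, y down, z forward; pixel columns grow to the right and rows downward; lengths in m; the calibration is good to about 2 mm. A picture is of the moment at which its call begins. camera_model takes no time and is no camera call.
- ctrl.sign_off(): hands the job in; it is judged then, once.
The state is a dict: "t": time; "qpos": joint angles; "qvel": joint speeds; "tau": joint torques, N m; "tcp_pos": TCP position; "ee_rot": TCP orientation; "wrist_force": force on the tool from outside, world axes, zero at the start; "wrist_torque": the same for the moment, N m; "opening": finger opening in m; "gripper_force": force on a finger pad.
Only numpy, scipy, OpenCV 4.12 (cv2) and the standard library are available. Lean on these libraries where they do the work, as an engineer would, in place of code of your own. Each camera call takes 0.05 s, during which the arm holds its last target. There are 200 camera calls.

## Working session

There is one attempt and no reset: what is moved stays moved. The work goes in short steps, Python scripts to look and compute and a tool call to move; the robot and the scene stay as the last step left them, time stands still between calls to the robot, and variables do not carry over. Pictures are saved under pics/ and viewed, at most 14 in all, crops included, and the job is handed in when it is done.

Besides the shell and the picture viewer there is one more tool, called after "Request:" by a JSON object that holds its "op" and its "data", one argument or row to a line. send_rows: Moves the arm, as the interface text tells. Its arguments: {"type":"object","properties":{"steps":{"type":"array","items":{"type":"array","items":{"type":"number"}}},"grip_force":{"type":"number"}},"required":["steps"]}

```bash
mkdir -p pics; ls; cat > h.py <<'E'
import numpy as np, cv2
from cell import ctrl, read_camera, camera_model
def snap(n,tag):
    p,d=read_camera(n); cv2.imwrite(f'pics/{tag}.png',p[:,:,::-1]); np.savez(f'pics/{tag}.npz',p=p,d=d); return p,d
def load(tag):
    z=np.load(f'pics/{tag}.npz'); return z['p'],z['d']
def cloud(n,d):
    m=camera_model(n);R=np.array(m['R']);t=np.array(m['t'])
    v,u=np.mgrid[:480,:640]
    c=np.stack([(u-m['cx'])/m['fx']*d,(v-m['cy'])/m['fy']*d,d],-1)
    return (c-t)@R
def ray(n,u,v,z):
    m=camera_model(n);R=np.array(m['R']);t=np.array(m['t'])
    o=-R.T@t; r=R.T@np.array([(u-m['cx'])/m['fx'],(v-m['cy'])/m['fy'],1.])
    return o+r*(z-o[2])/r[2]
E
python3 - <<'E'
from h import *
for n in('top','side'):
    p,d=snap(n,n+'0'); m=camera_model(n); print(n,m['fx'],m['cx'],m['cy'],-np.array(m['R']).T@m['t'],np.array(m['R'])[2])
print(ctrl.read_state())
E
```

```text
pics
top 490.3559057053341 310.91967137125243 235.85380566195565 [ 0.34495764 -0.01815247  1.0746585 ] [ 0.20943067 -0.02345551 -0.97754214]
side 508.88761341123524 307.2284858468264 241.38428577025635 [0.52535721 0.82959513 0.91720978] [ 0.02566037 -0.71376459 -0.69991546]
{'t': 0.1, 'qpos': array([ 1.15999566e+00,  2.87091959e-01,  1.57803524e+00,  3.41183178e-05,
        1.27861064e+00, -1.49989160e-01]), 'qvel': array([ 0.00146675, -0.0024506 , -0.00262763,  0.00042992, -0.00028474,
        0.00088649]), 'tau': array([ 3.29925815e-04, -4.07294583e+01, -2.93700224e+01, -1.50002479e-04,
        3.39299026e-03, -1.00856646e-06]), 'tcp_pos': array([0.17378386, 0.65165217, 0.24107304]), 'ee_rot': array([ 1.30041276e-01,  9.91508001e-01, -1.02618429e-03, -3.12517098e-04]), 'wrist_force': array([-0.64537461,  0.38575677,  0.55459991]), 'wrist_torque': array([0.00301376, 0.02226293, 0.0793035 ]), 'gripper_force': 0.0, 'opening': 0.085552128489606}
```

View pics/top0.png

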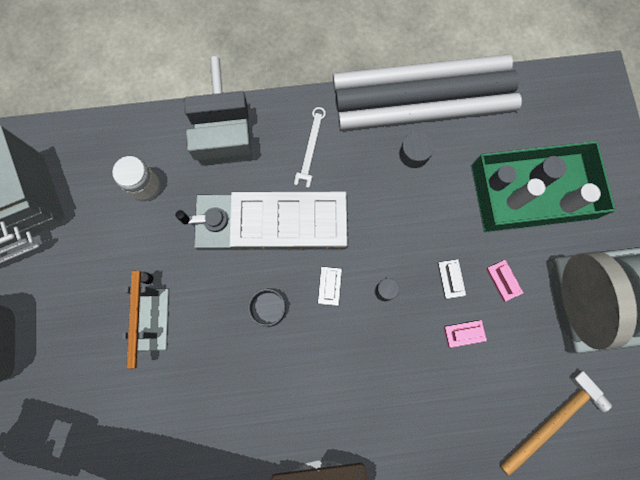

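View pics/side0.png

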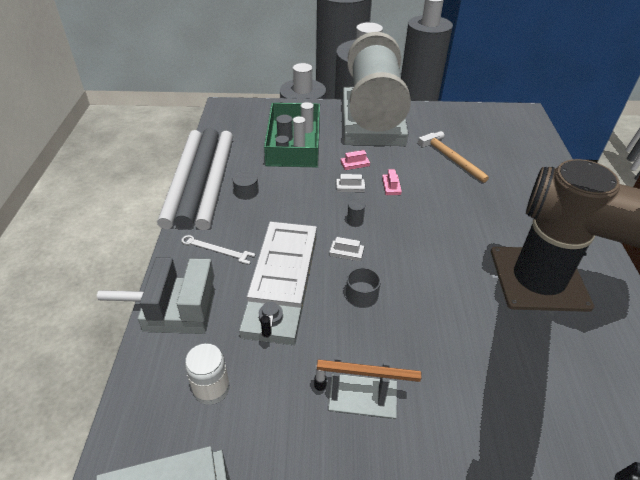

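Top view: two white blanks at about (330,286) and (452,279), with pink decoys beside them. The chuck is at (195–347, 192–248), the lever pivot at (215,219) and its grip at (182,216). The pot is at (269,307), the brush handle at (134,320) with its head at (147,278), and the billet at (388,289). The side view agrees with this.

```bash
cat >> h.py <<'E'
def rect(xy):
    (c,s,a)=cv2.minAreaRect((np.asarray(xy)*1000).astype(np.float32)); 
    if s[0]<s[1]: s=(s[1],s[0]); a+=90
    return np.round(c,1),np.round(s,1),round((a+90)%180-90,2)
def blob(n,p,d,box,zr,white=None):
    u0,u1,v0,v1=box; C=cloud(n,d); m=np.zeros((480,640),np.uint8); m[v0:v1,u0:u1]=1
    m&=((C[...,2]>zr[0])&(C[...,2]<zr[1])&(d>0)).astype(np.uint8)
    if white is not None: m&=white.astype(np.uint8)
    m=cv2.morphologyEx(m,cv2.MORPH_OPEN,np.ones((2,2),np.uint8))
    k,l,s,_=cv2.connectedComponentsWithStats(m)
    if k<2: return None
    i=1+np.argmax(s[1:,4]); return C[l==i]
E
python3 - <<'E'
from h import *
p,d=load('top0'); C=cloud('top',d)
print('bench z',np.median(C[380:440,520:560,2][d[380:440,520:560]>0]), 'noise',C[300:305,200:205,2].round(4).ravel()[:10])
def go(name,box,zr,w=None):
    q=blob('top',p,d,box,zr,w)
    if q is None: print(name,None);return
    print(name,len(q),*rect(q[:,:2]),'med',(np.median(q,0)*1000).round(1))
go('chuck',(185,355,180,260),(.041,.052))
for i,(a,b) in enumerate([(236,268),(273,305),(309,342)]): go('pocket%d'%(i+1),(a,b,192,246),(.030,.0405))
go('blankA rib',(310,350,255,315),(.033,.047)); go('blankA base',(310,350,255,315),(.007,.022))
go('blankB rib',(430,472,250,305),(.033,.047)); go('blankB base',(430,472,250,305),(.007,.022))
go('levergrip',(168,200,200,232),(.085,.11))
go('leverhub',(196,235,200,235),(.053,.12))
go('handle',(120,165,262,375),(.088,.115))
go('pot',(240,295,280,335),(.045,.065))
go('pot in',(240,295,280,335),(.0,.02))
go('billet',(370,405,272,305),(.05,.07))
go('tin',(100,160,150,205),(.09,.13))
go('restbase',(120,180,270,370),(.003,.06))
p,d=load('side0')
def go2(name,box,zr):
    q=blob('side',p,d,box,zr)
    if q is None: print(name,None);return
    print('S',name,len(q),*rect(q[:,:2]),'med',(np.median(q,0)*1000).round(1))
go2('chuck',(230,330,215,345),(.041,.052))
go2('blankA',(325,370,230,262),(.033,.047));go2('blankB',(330,370,168,195),(.033,.047))
go2('levergrip',(255,280,310,340),(.085,.11))
go2('handle',(310,430,350,390),(.088,.115))
go2('pot',(335,390,265,310),(.045,.065))
go2('head',(308,335,365,395),(.01,.08))
E
```

```text
bench z 0.0012649482399744814 noise [ 0.002   0.0003 -0.0021  0.0007  0.0029 -0.0021  0.0027  0.0009  0.0038
 -0.0036]
chuck 3930 [512.9   7.2] [329.5 254.9] -5.45 med [6.063e+02 2.000e-01 4.640e+01]
pocket1 717 [499.   52.7] [332.5  66.9] 13.32 med [618.3  80.3  37. ]
pocket2 728 [498.3   2.7] [305.5  49.6] -1.47 med [6.094e+02 2.000e-01 3.690e+01]
pocket3 741 [490.9 -62.8] [301.6  46.7] -8.21 med [599.5 -80.1  37. ]
blankA rib 274 [413.8 -56.8] [155.5  27.4] -19.32 med [456.  -71.3  40.2]
blankA base 472 [418.3 -61.8] [164.1  46.8] -14.83 med [452.4 -66.9  14.5]
blankB rib 285 [ 441.3 -340.1] [59.2 31. ] 2.74 med [ 439.6 -336.1   40. ]
blankB base 391 [ 415.4 -189.7] [361.5  83.1] -80.62 med [ 435.6 -324.6   14.7]
levergrip 99 [628.7 219.4] [16.9 16.6] -6.94 med [627.2 218.2 101.9]
leverhub 306 [502.2  72.2] [359.1  50.4] 37.88 med [625.9 163.4  60.8]
handle 1103 [434.  183.7] [398.8 188.9] -88.45 med [427.  323.6 101.5]
pot 88 [441.6  85.3] [68.5 24.6] -41.21 med [450.   93.6  44.6]
pot in 802 [391.6  48.2] [146.8  69.3] 29.62 med [425.4  67.8   7.2]
billet 360 [ 431.5 -193.5] [54.3 41.1] 80.34 med [ 431.5 -188.7   60.6]
tin 960 [569.3 155.5] [562.9  70.7] 44.9 med [728.1 314.3 110.1]
restbase 1624 [421.2 162.8] [370.6 129.9] 86.47 med [429.8 309.4   9.1]
S chuck 2534 [603.9 332.6] [995.4 147.3] -89.44 med [607.6  29.6  44.3]
S blankA 167 [453.3 -87.3] [60.  57.8] 78.28 med [454.8 -66.5  37.7]
S blankB 124 [ 426.4 -348.1] [94.2 46.3] 41.83 med [ 440.7 -331.3   37.5]
S levergrip 108 [624.8 209.2] [45.4 15.7] 73.85 med [627.7 225.6  99.1]
S handle 1262 [502.8 515.9] [601.1 185.2] 68.76 med [427.4 326.8  99.5]
S pot 236 [485.6 405.8] [848.   74.2] 79.64 med [425.5  66.6  48. ]
S head 201 [525.9 553.6] [551.5  23.5] 87.68 med [516.6 323.8  45.3]
```

```bash
python3 - <<'E'
s=open('h.py').read()
s=s.replace("    k,l,s,_=cv2","    m[~((C[...,2]>zr[0])&(C[...,2]<zr[1])&(d>0))]=0\n    k,l,s,_=cv2")
s+='''
def flat(n,q_or_mask,z):
    v,u=np.nonzero(q_or_mask); return np.array([ray(n,a,b,z)[:2] for a,b in zip(u,v)])
def bmask(n,d,box,zr,close=0):
    u0,u1,v0,v1=box; C=cloud(n,d); m=np.zeros((480,640),np.uint8); m[v0:v1,u0:u1]=1
    m&=((C[...,2]>zr[0])&(C[...,2]<zr[1])&(d>0)).astype(np.uint8)
    k,l,s,_=cv2.connectedComponentsWithStats(m,connectivity=4)
    return l==1+np.argmax(s[1:,4])
def rep(n,d,name,box,zr,z):
    m=bmask(n,d,box,zr); P=flat(n,m,z); c,s,a=rect(P); e=np.linalg.eigh(np.cov(P.T))[1][:,1]
    print(name,m.sum(),'rect',c,s,a,'mean',(P.mean(0)*1000).round(1),'pca',round(float(np.degrees(np.arctan2(e[1],e[0])))%180,2))
'''
open('h.py','w').write(s)
E
cat > m1.py <<'E'
from h import *
import sys
p,d=load('top0')
go=lambda *a: rep('top',d,*a)
go('chuck',(185,355,180,260),(.041,.056),.046)
for i,(a,b) in enumerate([(236,268),(273,305),(309,342)]): go('pocket%d'%(i+1),(a,b,192,246),(.028,.0405),.036)
go('A rib',(310,350,255,315),(.030,.05),.040); go('A all',(310,350,255,315),(.008,.05),.014)
go('B rib',(430,472,250,305),(.030,.05),.040); go('B all',(430,472,250,305),(.008,.05),.014)
go('levergrip',(168,200,200,232),(.085,.12),.098)
go('leverhub',(203,235,200,235),(.056,.12),.07)
C=cloud('top',d); print('hub z',np.percentile(C[208:230,205:226,2],[10,50,90,100]).round(4),'arm z',C[214:220,190:203,2].round(3).mean(0))
go('handle',(120,165,262,375),(.085,.115),.102)
go('pot all',(240,295,280,335),(.025,.065),.055)
g=p[...,:].astype(int)
w=((g.min(-1)>150)).astype(np.uint8)
pk=((g[...,0]-g[...,1]>60)&(g[...,2]-g[...,1]>20)).sum(); print('pink px',pk)
p,d=load('side0')
go=lambda *a: rep('side',d,*a)
go('S chuck',(230,330,215,345),(.041,.056),.046)
go('S A rib',(325,370,230,262),(.030,.05),.040);go('S B rib',(330,370,168,195),(.030,.05),.040)
go('S levergrip',(255,280,310,340),(.09,.11),.098)
go('S handle',(310,430,350,390),(.09,.115),.102)
go('S pot',(335,390,265,310),(.045,.065),.055)
E
python3 m1.py
```

```text
Traceback (most recent call last):
  File "m1.py", line 5, in <module>
    go('chuck',(185,355,180,260),(.041,.056),.046)
    ~~^^^^^^^^^^^^^^^^^^^^^^^^^^^^^^^^^^^^^^^^^^^^
  File "m1.py", line 4, in <lambda>
    go=lambda *a: rep('top',d,*a)
                  ~~~^^^^^^^^^^^^
  File "h.py", line 38, in rep
    m=bmask(n,d,box,zr); P=flat(n,m,z); c,s,a=rect(P); e=np.linalg.eigh(np.cov(P.T))[1][:,1]
                           ~~~~^^^^^^^
  File "h.py", line 31, in flat
    v,u=np.nonzero(q_or_mask); return np.array([ray(n,a,b,z)[:2] for a,b in zip(u,v)])
                                                ~~~^^^^^^^^^
  File "h.py", line 13, in ray
    m=camera_model(n);R=np.array(m['R']);t=np.array(m['t'])
ValueError: time passes only in moves, steps and waits
```

```bash
sed -i 's/^from cell import .*/from cell import ctrl, read_camera, camera_model as _cm\nimport functools\ncamera_model=functools.cache(_cm)/' h.py; python3 m1.py
```

```text
chuck 3966 rect [609.1   2.4] [250.5 120.4] 83.16 mean [609.4   2.8] pca 83.18
pocket1 724 rect [621.9  82.5] [78.8 46. ] -6.84 mean [621.2  82.4] pca 173.49
pocket2 737 rect [613.4   2. ] [81.3 44. ] -6.5 mean [612.2   2.1] pca 174.39
pocket3 748 rect [603.9 -77.5] [81.1 46.2] -6.85 mean [602.8 -78. ] pca 174.15
A rib 276 rect [458.5 -69.4] [60.6 20. ] -12.14 mean [458.3 -69.3] pca 167.89
A all 751 rect [457.9 -69.4] [81.7 43.9] -12.2 mean [458.4 -69.5] pca 167.31
B rib 302 rect [ 442.5 -333.6] [60.3 23. ] 1.67 mean [ 442.1 -333.8] pca 1.16
B all 766 rect [ 442.7 -333.9] [80.  46.2] 1.63 mean [ 442.4 -334.5] pca 1.25
levergrip 100 rect [630.4 220.1] [24.4 18.7] 38.96 mean [630.2 220.1] pca 42.32
leverhub 240 rect [626.4 160.4] [37. 35.] 53.37 mean [625.8 160.5] pca 82.84
hub z [0.0402 0.0553 0.0631 1.0747] arm z [0.03933333 0.04933333 0.051      0.05066667 0.049      0.04966667
 0.05483333 0.055      0.055      0.0565     0.05566667 0.0555
 0.05633333]
handle 1132 rect [431.5 322.6] [189.6  43.6] -5.01 mean [432.4 323.2] pca 174.42
pot all 275 rect [425.7  67.2] [74.6 73.7] 83.18 mean [427.9  69.5] pca 46.51
pink px 1318
S chuck 2565 rect [610.   5.] [255.1 120.6] 83.58 mean [610.6  14. ] pca 83.58
S A rib 194 rect [459.2 -65. ] [60.4 28.8] -11.38 mean [459.6 -65.4] pca 168.02
S B rib 142 rect [ 443.2 -327.7] [58.1 32.4] 2.3 mean [ 442.9 -330.4] pca 1.08
S levergrip 96 rect [629.7 221.6] [27.4 17.9] -84.85 mean [629.9 221.8] pca 101.87
S handle 1228 rect [431.8 329.7] [189.9  45.3] -5.64 mean [431.9 328.4] pca 174.92
S pot 253 rect [425.9  69.9] [81.1 74.2] 88.97 mean [426.4  71.3] pca 83.38
```

Request:
{"op": "send_rows", "data": {
  "steps": [
    [33,-31,0,-8,85],
    [66,-62,0,-16,85],
    [99,-93,0,-24,85],
    [132,-124,0,-32,85],
    [165,-155,0,-38,85]
  ]
}}

```text
t: 0.6
tcp_pos: [0.3398, 0.4956, 0.2417]
ee_rot: [0.448, 0.894, -0.0, -0.0]
wrist_force: [0.3, 1.3, 0.5]
opening: 0.0852
gripper_force: 0.0
```

Request:
{"op": "send_rows", "data": {
  "steps": [
    [33,-31,0,-8,85],
    [66,-62,0,-16,85],
    [99,-93,0,-24,85],
    [132,-124,0,-32,85],
    [165,-155,0,-37,85]
  ]
}}

```text
t: 1.1
tcp_pos: [0.5048, 0.3406, 0.2418]
ee_rot: [0.708, 0.706, -0.0, -0.0]
wrist_force: [0.6, 0.3, -0.2]
opening: 0.085
gripper_force: 0.0
```

Request:
{"op": "send_rows", "data": {
  "steps": [
    [33,-31,0,0,85],
    [66,-62,0,0,85],
    [99,-93,0,0,85],
    [126,-121,-20,0,85],
    [126,-121,-60,0,85]
  ]
}}

```text
t: 1.6
tcp_pos: [0.6357, 0.2175, 0.1858]
ee_rot: [0.709, 0.706, 0.004, 0.003]
wrist_force: [-0.5, 0.6, 0.3]
opening: 0.085
gripper_force: 0.0
```

```bash
python3 - <<'E'
from h import *
p,d=load('top0'); h=cv2.cvtColor(p,cv2.COLOR_RGB2HSV)
m=(h[...,0]<20)&(h[...,1]>120)&(h[...,2]>60); m[:, :115]=0;m[:,170:]=0; m&=(cloud('top',d)[...,2]>.08)
P=flat('top',m,.102); c,s,a=rect(P); e=np.linalg.eigh(np.cov(P.T))[1][:,1]; e*=np.sign(e[0])
print('handle',c,s,a,P.mean(0),np.degrees(np.arctan2(e[1],e[0])),'grip',c+12*e,'tip',c+88*e, m.sum())
rep('top',d,'headregion',(136,165,262,300),(.01,.075),.03)
# pocket openings by holes in top mask
C=cloud('top',d); t=(C[...,2]<.042)&(d>0)
for i,(a,b) in enumerate([(236,268),(273,305),(309,342)]):
    M=np.zeros_like(t);M[192:246,a:b]=t[192:246,a:b]
    k,l,s,_=cv2.connectedComponentsWithStats(M.astype(np.uint8),connectivity=4); M=l==1+np.argmax(s[1:,4])
    print(i+1,*rect(flat('top',M,.046)),flat('top',M,.046).mean(0).round(4))
s=ctrl.read_state(); print(s['t'],s['tcp_pos'],s['ee_rot'],s['qpos'])
E
```

```text
handle [431.2 323.8] [186.2  17.8] -4.82 [0.42870733 0.32403606] -5.34973362950463 grip [443.14772973 322.68118171] tip [518.81668467 315.59533258] 824
headregion 108 rect [489.3 312.4] [40.3 19.9] 88.38 mean [486.8 311. ] pca 92.69
1 [619.2  81.6] [78.  45.7] -6.84 [0.6185 0.0815]
2 [610.9   2.8] [80.5 45.5] -6.5 [0.6099 0.0018]
3 [601.5 -75.8] [80.3 47.9] -6.84 [ 0.6005 -0.0774]
1.6 [0.63566375 0.21747568 0.18584319] [0.70855805 0.70563396 0.00379185 0.00343887] [ 1.79371019e-01  3.21657191e-01  1.63863713e+00 -1.47002195e-03
  1.17115068e+00  1.84071478e-01]
```

Request:
{"op": "send_rows", "data": {
  "steps": [
    [0,0,-40,0,60],
    [0,0,-80,0,60],
    [0,0,-106,0,60],
    [0,0,-106,0,50],
    [0,0,-106,0,40]
  ]
}}

```text
t: 2.1
tcp_pos: [0.6298, 0.2211, 0.0761]
ee_rot: [0.707, 0.707, -0.0, -0.0]
wrist_force: [1.0, -0.2, 0.2]
opening: 0.0403
gripper_force: 0.0
```

Request:
{"op": "send_rows", "data": {
  "steps": [
    [0,0,0,0,15],
    [0,0,0,0,15],
    [0,0,0,0,15],
    [0,0,0,0,15],
    [0,0,0,0,15]
  ],
  "grip_force": 40
}}

```text
t: 2.6
tcp_pos: [0.6317, 0.2216, 0.0793]
ee_rot: [0.707, 0.707, 0.002, 0.001]
wrist_force: [-0.2, 0.5, 6.1]
opening: 0.0189
gripper_force: 39.3
```

Request:
{"op": "send_rows", "data": {
  "steps": [
    [-6,0,4,8,15],
    [-15,-1,4,16,15],
    [-23,-4,4,24,15],
    [-30,-7,4,32,15],
    [-37,-12,4,40,15]
  ]
}}

```text
t: 3.1
tcp_pos: [0.5921, 0.2091, 0.0794]
ee_rot: [0.42, 0.907, 0.0, -0.0]
wrist_force: [1.2, -0.7, -2.8]
opening: 0.0192
gripper_force: 40.5
```

Request:
{"op": "send_rows", "data": {
  "steps": [
    [-7,-5,0,8,15],
    [-12,-12,0,16,15],
    [-17,-19,0,24,15],
    [-20,-26,0,32,15],
    [-23,-34,0,40,15]
  ]
}}

```text
t: 3.6
tcp_pos: [0.5697, 0.1743, 0.0794]
ee_rot: [0.085, 0.996, -0.0, 0.0]
wrist_force: [4.1, -2.7, -5.3]
opening: 0.0188
gripper_force: 40.3
```

Request:
{"op": "send_rows", "data": {
  "steps": [
    [-1,-4,0,4,15],
    [-1,-8,0,6,15],
    [-1,-12,0,6,15],
    [-1,-12,0,6,15],
    [-1,-12,0,6,15]
  ]
}}

```text
t: 4.1
tcp_pos: [0.5685, 0.1672, 0.0794]
ee_rot: [0.035, 0.999, 0.004, 0.0]
wrist_force: [4.0, 14.7, -6.8]
opening: 0.0189
gripper_force: 40.9
```

Request:
{"op": "send_rows", "data": {
  "steps": [
    [0,3,0,0,50],
    [0,3,0,0,50],
    [0,3,0,0,50],
    [0,3,40,0,50],
    [0,3,80,0,50]
  ]
}}

```text
t: 4.6
tcp_pos: [0.5679, 0.1654, 0.1597]
ee_rot: [0.035, 0.999, -0.0, -0.002]
wrist_force: [0.1, -0.1, 0.6]
opening: 0.0501
gripper_force: 0.0
```

Request:
{"op": "send_rows", "data": {
  "steps": [
    [0,0,40,0,50],
    [-35,45,50,0,50],
    [-65,80,50,0,50],
    [-95,120,50,-1,50],
    [-126,157,50,-1,50]
  ]
}}

```text
t: 5.1
tcp_pos: [0.4436, 0.3222, 0.2112]
ee_rot: [0.044, 0.999, 0.0, 0.001]
wrist_force: [-0.4, 1.7, 0.4]
opening: 0.0502
gripper_force: 0.0
```

```bash
python3 - <<'E'
from h import *
p,d=snap('side','side1'); s=ctrl.read_state(); print(s['tcp_pos'],s['ee_rot'],s['qpos'])
p,d=snap('top','top1')
rep('top',d,'lever',(175,240,215,260),(.085,.12),.098)
rep('top',d,'A',(310,350,255,315),(.008,.05),.014)
rep('top',d,'B',(430,472,250,305),(.008,.05),.014)
rep('top',d,'pot all',(240,295,280,335),(.025,.065),.055)
E
```

```text
[0.43857075 0.32706391 0.21081097] [ 0.04133161  0.99914242  0.00189436 -0.0015897 ] [ 0.45313832  0.0334319   1.92206752  0.00522358  1.18709849 -1.03692888]
lever 90 rect [568. 167.] [22.4 17.1] 38.93 mean [568.4 167.4] pca 34.77
A 748 rect [458.7 -69.6] [80.2 43.9] -12.2 mean [458.4 -69.5] pca 166.94
B 764 rect [ 442.7 -334.3] [80.2 45.6] 1.93 mean [ 442.3 -334.5] pca 1.51
pot all 280 rect [425.7  67.2] [74.6 73.7] 83.18 mean [427.9  69.6] pca 43.89
```

View pics/side1.png

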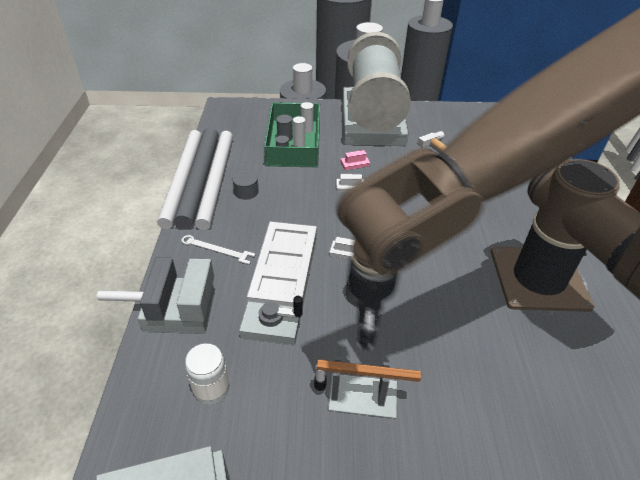

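The side view shows the lever off, with its grip at (297,305), and the gripper above the brush handle. Next I grasp the brush.

Request:
{"op": "send_rows", "data": {
  "steps": [
    [0,0,-40,0,45],
    [0,0,-80,0,45],
    [0,0,-110,0,45],
    [0,0,-123,0,45],
    [0,0,-123,0,45]
  ]
}}

```text
t: 5.7
tcp_pos: [0.4437, 0.3203, 0.0855]
ee_rot: [0.044, 0.999, -0.001, -0.002]
wrist_force: [-0.4, 0.6, -0.0]
opening: 0.0451
gripper_force: 0.0
```

Request:
{"op": "send_rows", "data": {
  "steps": [
    [0,0,0,0,10],
    [0,0,0,0,10],
    [0,0,0,0,10],
    [0,0,0,0,10],
    [0,0,0,0,10]
  ],
  "grip_force": 50
}}

```text
t: 6.2
tcp_pos: [0.4462, 0.3222, 0.0898]
ee_rot: [0.043, 0.999, 0.001, 0.002]
wrist_force: [0.6, -0.5, 6.5]
opening: 0.015
gripper_force: 50.5
```

Request:
{"op": "send_rows", "data": {
  "steps": [
    [0,0,0,0,10],
    [0,0,15,0,10],
    [0,0,40,0,10],
    [0,0,70,0,10],
    [0,0,70,0,10]
  ]
}}

```text
t: 6.7
tcp_pos: [0.4468, 0.3229, 0.1627]
ee_rot: [0.043, 0.999, 0.002, 0.004]
wrist_force: [0.7, 0.2, -0.6]
opening: 0.015
gripper_force: 49.6
```

```bash
python3 - <<'E'
from h import *
p,d=snap('side','side2'); s=ctrl.read_state(); print(s['tcp_pos'],s['ee_rot'],s['wrist_torque'])
C=cloud('side',d); h=cv2.cvtColor(p,cv2.COLOR_RGB2HSV)
m=(h[...,0]<20)&(h[...,1]>140)&(h[...,2]>90); m[:300]=0
q=C[m&(d>0)]; print(len(q),np.percentile(q,[1,50,99],axis=0))
cv2.imwrite('pics/side2c.png',cv2.resize(p[280:420,260:480,::-1],None,fx=3,fy=3))
E
```

```text
[0.44555779 0.32227532 0.16019481] [0.04298282 0.99907224 0.0012679  0.0023522 ] [0.05722007 0.01826    0.02497469]
283 [[0.34344442 0.31199797 0.1647896 ]
 [0.4158445  0.32623326 0.17334732]
 [0.52280525 0.33923958 0.17715374]]
```

View pics/side2c.png

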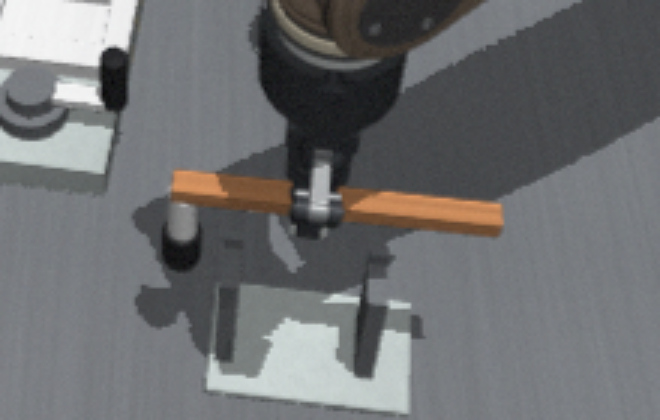

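The brush is held level in the jaws, with its head at crop (182,245). Now I swing it to the pot.

Request:
{"op": "send_rows", "data": {
  "steps": [
    [0,0,20,-8,10],
    [0,-10,35,-16,10],
    [0,-30,35,-24,10],
    [0,-50,35,-32,10],
    [0,-70,35,-40,10]
  ]
}}

```text
t: 7.25
tcp_pos: [0.4431, 0.2506, 0.1906]
ee_rot: [0.385, 0.923, -0.001, -0.001]
wrist_force: [0.3, -0.0, -0.8]
opening: 0.0148
gripper_force: 49.6
```

Request:
{"op": "send_rows", "data": {
  "steps": [
    [0,-22,0,-8,10],
    [-1,-44,0,-16,10],
    [-2,-66,0,-24,10],
    [-3,-88,0,-32,10],
    [-4,-111,0,-40,10]
  ]
}}

```text
t: 7.75
tcp_pos: [0.439, 0.1397, 0.1905]
ee_rot: [0.677, 0.736, -0.001, -0.001]
wrist_force: [0.7, -0.6, -1.3]
opening: 0.0151
gripper_force: 49.6
```

Request:
{"op": "send_rows", "data": {
  "steps": [
    [0,0,0,-8,10],
    [0,0,0,-15,10],
    [0,0,0,-15,10],
    [0,0,0,-15,10],
    [0,0,0,-15,10]
  ]
}}

```text
t: 8.25
tcp_pos: [0.4399, 0.1406, 0.1917]
ee_rot: [0.765, 0.644, -0.001, -0.0]
wrist_force: [-0.3, 0.3, -0.4]
opening: 0.015
gripper_force: 49.6
```

```bash
python3 - <<'E'
from h import *
p,d=snap('side','side3'); s=ctrl.read_state(); print(s['tcp_pos'],s['ee_rot'],s['qpos'])
p2,d2=snap('top','top3')
cv2.imwrite('pics/c3.png',np.hstack([cv2.resize(p[200:400,250:450,::-1],(400,400)),cv2.resize(p2[200:400,170:370,::-1],(400,400))]))
E
```

```text
[0.44008317 0.14065243 0.19189711] [ 7.65180153e-01  6.43816085e-01 -3.48743815e-04 -2.43944669e-04] [ 8.91774681e-02 -1.47739036e-01  2.13082086e+00  8.31464585e-08
  1.15936202e+00  2.61023533e-01]
```

View pics/c3.png

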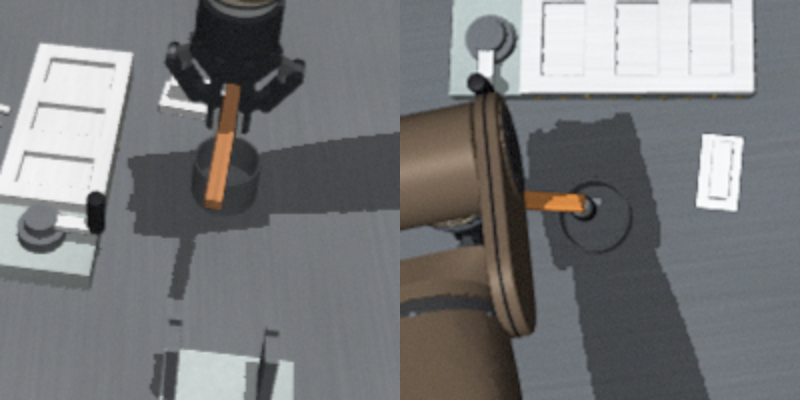

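The side view shows the brush over the pot with its head on the far side. In the top view the head is at crop (585,208), within the pot's outline once parallax is allowed for. I dip it now.

Request:
{"op": "send_rows", "data": {
  "steps": [
    [0,0,-40,0,10],
    [0,0,-75,0,10],
    [0,0,-106,0,10],
    [0,0,-106,0,10],
    [0,0,-106,0,10]
  ]
}}

```text
t: 8.85
tcp_pos: [0.4404, 0.1406, 0.0865]
ee_rot: [0.766, 0.643, -0.0, -0.0]
wrist_force: [0.1, 0.3, -0.2]
opening: 0.015
gripper_force: 49.5
```

Request:
{"op": "send_rows", "data": {
  "steps": [
    [0,0,0,0,10],
    [0,0,30,0,10],
    [0,0,70,0,10],
    [0,0,106,0,10],
    [0,0,106,0,10]
  ]
}}

```text
t: 9.35
tcp_pos: [0.4451, 0.1411, 0.2013]
ee_rot: [0.766, 0.643, 0.007, 0.005]
wrist_force: [0.9, 0.1, -0.4]
opening: 0.015
gripper_force: 49.7
```

Request:
{"op": "send_rows", "data": {
  "steps": [
    [45,3,0,0,10],
    [90,6,0,0,10],
    [135,10,0,0,10],
    [180,14,0,0,10],
    [192,14,0,0,10]
  ]
}}

```text
t: 9.85
tcp_pos: [0.6363, 0.1544, 0.1928]
ee_rot: [0.766, 0.643, 0.001, 0.001]
wrist_force: [-0.3, -0.3, -0.7]
opening: 0.0152
gripper_force: 49.7
```

Request:
{"op": "send_rows", "data": {
  "steps": [
    [0,0,-30,0,10],
    [0,0,-60,0,10],
    [0,0,-78,0,10],
    [0,0,-84,0,10],
    [0,0,-84,0,10]
  ]
}}

```text
t: 10.35
tcp_pos: [0.6322, 0.1546, 0.1082]
ee_rot: [0.766, 0.643, -0.0, -0.0]
wrist_force: [-0.5, 0.4, -0.9]
opening: 0.0151
gripper_force: 49.7
```

Request:
{"op": "send_rows", "data": {
  "steps": [
    [0,0,-2,0,10],
    [0,0,-3,0,10],
    [0,0,-4,0,10],
    [0,0,-4,0,10]
  ]
}}

```text
t: 10.75
tcp_pos: [0.6333, 0.1548, 0.1059]
ee_rot: [0.766, 0.643, 0.001, 0.001]
wrist_force: [0.5, 0.9, 3.4]
opening: 0.015
gripper_force: 50.1
```

Request:
{"op": "send_rows", "data": {
  "steps": [
    [0,0,30,0,10],
    [0,0,65,0,10],
    [0,0,88,0,10],
    [-45,-3,88,0,10],
    [-90,-6,88,0,10]
  ]
}}

```text
t: 11.25
tcp_pos: [0.5426, 0.1483, 0.1938]
ee_rot: [0.766, 0.643, 0.001, 0.001]
wrist_force: [0.2, 1.0, 0.2]
opening: 0.015
gripper_force: 49.7
```

Request:
{"op": "send_rows", "data": {
  "steps": [
    [-45,-3,0,0,10],
    [-90,-6,0,0,10],
    [-102,-8,0,0,10],
    [-102,-8,0,0,10],
    [-102,-8,0,0,10]
  ]
}}

```text
t: 11.75
tcp_pos: [0.4412, 0.1405, 0.1931]
ee_rot: [0.766, 0.643, 0.001, 0.001]
wrist_force: [-0.5, 0.4, -0.7]
opening: 0.015
gripper_force: 49.7
```

Request:
{"op": "send_rows", "data": {
  "steps": [
    [0,0,-40,0,10],
    [0,0,-75,0,10],
    [0,0,-106,0,10],
    [0,0,-106,0,10],
    [0,0,-106,0,10]
  ]
}}

```text
t: 12.25
tcp_pos: [0.4414, 0.1405, 0.0866]
ee_rot: [0.766, 0.643, -0.0, -0.0]
wrist_force: [-0.6, 0.7, 0.4]
opening: 0.0149
gripper_force: 49.6
```

Request:
{"op": "send_rows", "data": {
  "steps": [
    [0,0,0,0,10],
    [0,0,30,0,10],
    [0,0,70,0,10],
    [0,0,106,0,10],
    [45,-16,106,0,10]
  ]
}}

```text
t: 12.75
tcp_pos: [0.4879, 0.1264, 0.2034]
ee_rot: [0.765, 0.645, 0.008, 0.005]
wrist_force: [1.4, -0.4, 0.1]
opening: 0.0149
gripper_force: 49.8
```

Request:
{"op": "send_rows", "data": {
  "steps": [
    [45,-16,0,0,10],
    [90,-32,0,0,10],
    [130,-48,0,0,10],
    [138,-50,0,0,10],
    [138,-50,0,0,10]
  ]
}}

```text
t: 13.25
tcp_pos: [0.6252, 0.0739, 0.1941]
ee_rot: [0.766, 0.643, 0.001, 0.001]
wrist_force: [0.1, 0.2, -0.4]
opening: 0.0149
gripper_force: 49.7
```

Request:
{"op": "send_rows", "data": {
  "steps": [
    [0,0,-30,0,10],
    [0,0,-60,0,10],
    [0,0,-78,0,10],
    [0,0,-84,0,10],
    [0,0,-86,0,10]
  ]
}}

```text
t: 13.75
tcp_pos: [0.6225, 0.0752, 0.1067]
ee_rot: [0.765, 0.644, -0.0, -0.0]
wrist_force: [-0.0, 0.0, -0.5]
opening: 0.0152
gripper_force: 49.7
```

Request:
{"op": "send_rows", "data": {
  "steps": [
    [0,0,-1,0,10],
    [0,0,-2,0,10],
    [0,0,-2,0,10],
    [0,0,-2,0,10]
  ]
}}

```text
t: 14.15
tcp_pos: [0.6244, 0.0748, 0.1059]
ee_rot: [0.766, 0.643, 0.001, 0.001]
wrist_force: [0.0, 1.9, 1.8]
opening: 0.0148
gripper_force: 50.1
```

Request:
{"op": "send_rows", "data": {
  "steps": [
    [0,0,-1,0,10],
    [0,0,30,0,10],
    [0,0,65,0,10],
    [0,0,88,0,10],
    [-45,16,88,0,10]
  ]
}}

```text
t: 14.65
tcp_pos: [0.5841, 0.0887, 0.1979]
ee_rot: [0.767, 0.642, 0.004, 0.005]
wrist_force: [0.4, 0.2, -0.7]
opening: 0.0154
gripper_force: 49.8
```

Request:
{"op": "send_rows", "data": {
  "steps": [
    [-45,16,0,0,10],
    [-90,32,0,0,10],
    [-130,48,0,0,10],
    [-138,50,0,0,10],
    [-138,50,0,0,10]
  ]
}}

```text
t: 15.15
tcp_pos: [0.4393, 0.1408, 0.1922]
ee_rot: [0.765, 0.644, -0.0, 0.0]
wrist_force: [0.7, 0.7, -0.4]
opening: 0.0152
gripper_force: 49.7
```

Request:
{"op": "send_rows", "data": {
  "steps": [
    [0,0,-40,0,10],
    [0,0,-75,0,10],
    [0,0,-106,0,10],
    [0,0,-106,0,10],
    [0,0,-106,0,10]
  ]
}}

```text
t: 15.65
tcp_pos: [0.4415, 0.1401, 0.0865]
ee_rot: [0.766, 0.643, -0.0, -0.0]
wrist_force: [0.7, -0.2, -1.4]
opening: 0.0153
gripper_force: 49.6
```

Request:
{"op": "send_rows", "data": {
  "steps": [
    [0,0,0,0,10],
    [0,0,30,0,10],
    [0,0,70,0,10],
    [0,0,106,0,10],
    [34,-28,106,0,10]
  ]
}}

```text
t: 16.15
tcp_pos: [0.4774, 0.1146, 0.2018]
ee_rot: [0.764, 0.645, 0.007, 0.005]
wrist_force: [2.0, 0.8, -0.1]
opening: 0.0151
gripper_force: 49.8
```

Request:
{"op": "send_rows", "data": {
  "steps": [
    [35,-30,0,0,10],
    [70,-60,0,0,10],
    [105,-90,0,0,10],
    [140,-117,0,0,10],
    [140,-117,0,0,10]
  ]
}}

```text
t: 16.65
tcp_pos: [0.6189, -0.0085, 0.1948]
ee_rot: [0.767, 0.642, 0.002, 0.003]
wrist_force: [-0.6, 0.4, -0.5]
opening: 0.015
gripper_force: 49.7
```

Request:
{"op": "send_rows", "data": {
  "steps": [
    [0,0,-30,0,10],
    [0,0,-60,0,10],
    [0,0,-78,0,10],
    [0,0,-84,0,10],
    [0,0,-86,0,10]
  ]
}}

```text
t: 17.15
tcp_pos: [0.6146, -0.0042, 0.1072]
ee_rot: [0.766, 0.643, 0.0, 0.0]
wrist_force: [0.1, -0.0, -1.1]
opening: 0.0154
gripper_force: 49.7
```

Request:
{"op": "send_rows", "data": {
  "steps": [
    [0,0,-1,0,10],
    [0,0,-2,0,10],
    [0,0,-3,0,10],
    [0,0,-3,0,10]
  ]
}}

```text
t: 17.55
tcp_pos: [0.6158, -0.0042, 0.1056]
ee_rot: [0.766, 0.643, 0.001, 0.001]
wrist_force: [0.1, 2.0, 4.4]
opening: 0.015
gripper_force: 50.5
```

```bash
python3 - <<'E'
from h import *
p,d=snap('side','side4')
cv2.imwrite('pics/c4.png',cv2.resize(p[180:400,200:440,::-1],None,fx=2.5,fy=2.5))
E
```

```text
(no output)
```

View pics/c4.png

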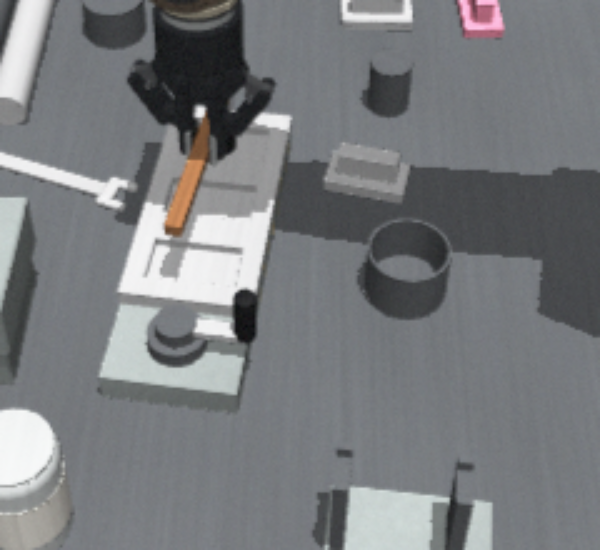

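The side view shows the brush head in pocket 3. The pot is upright and the lever is still off at (245,315). I take the brush back to the rest.

Request:
{"op": "send_rows", "data": {
  "steps": [
    [0,0,35,0,10],
    [0,0,70,0,10],
    [0,0,89,8,10],
    [-10,30,89,16,10],
    [-25,60,89,24,10]
  ]
}}

```text
t: 18.1
tcp_pos: [0.5901, 0.0552, 0.1935]
ee_rot: [0.614, 0.789, 0.001, 0.001]
wrist_force: [0.0, 0.1, -0.2]
opening: 0.015
gripper_force: 49.7
```

Request:
{"op": "send_rows", "data": {
  "steps": [
    [-20,38,0,8,10],
    [-40,76,0,16,10],
    [-60,114,0,24,10],
    [-80,152,0,32,10],
    [-100,190,0,40,10]
  ]
}}

```text
t: 18.6
tcp_pos: [0.4882, 0.2466, 0.1921]
ee_rot: [0.306, 0.952, -0.0, 0.0]
wrist_force: [0.8, 0.7, -0.9]
opening: 0.0151
gripper_force: 49.7
```

Request:
{"op": "send_rows", "data": {
  "steps": [
    [-20,35,0,8,10],
    [-45,76,0,16,10],
    [-45,76,0,24,10],
    [-45,76,0,31,10],
    [-45,76,0,31,10]
  ]
}}

```text
t: 19.1
tcp_pos: [0.4439, 0.3217, 0.192]
ee_rot: [0.043, 0.999, -0.0, -0.0]
wrist_force: [0.2, -0.2, -0.6]
opening: 0.0153
gripper_force: 49.7
```

Request:
{"op": "send_rows", "data": {
  "steps": [
    [0,0,-30,0,10],
    [0,0,-60,0,10],
    [0,0,-60,0,10],
    [0,0,-60,0,10],
    [0,0,-60,0,10]
  ]
}}

```text
t: 19.6
tcp_pos: [0.4457, 0.3218, 0.1342]
ee_rot: [0.044, 0.999, 0.001, 0.001]
wrist_force: [0.1, 0.3, -1.5]
opening: 0.015
gripper_force: 49.7
```

```bash
python3 - <<'E'
from h import *
p,d=snap('side','side5'); s=ctrl.read_state(); print(s['tcp_pos'],s['ee_rot'])
cv2.imwrite('pics/c5.png',cv2.resize(p[300:420,280:460,::-1],None,fx=4,fy=4))
E
```

```text
[0.44575305 0.32197234 0.13444755] [4.35889729e-02 9.99047838e-01 8.14683310e-04 1.65985645e-03]
```

View pics/c5.png

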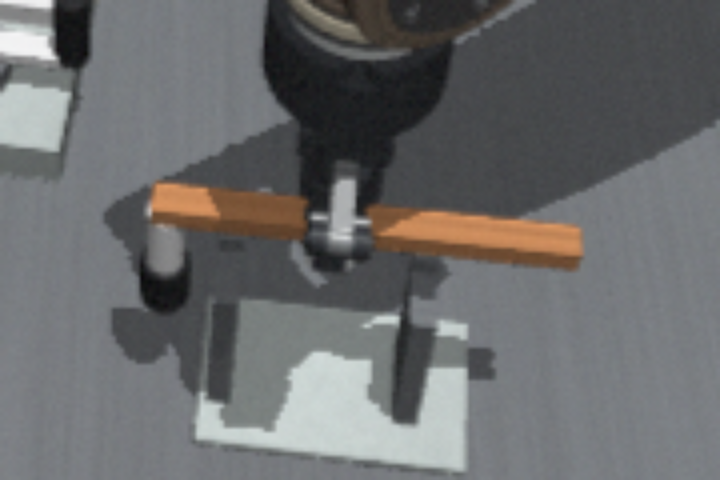

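The brush is level and above the posts, with its handle from (155,200) to (580,245) in the crop. I lower and release it.

Request:
{"op": "send_rows", "data": {
  "steps": [
    [0,0,-20,0,10],
    [0,0,-36,0,10],
    [0,0,-42,0,10],
    [0,0,-43,0,10],
    [0,0,-43,0,10]
  ]
}}

```text
t: 20.15
tcp_pos: [0.4451, 0.3219, 0.0905]
ee_rot: [0.043, 0.999, 0.0, 0.001]
wrist_force: [-0.2, -0.3, -1.4]
opening: 0.0152
gripper_force: 49.8
```

Request:
{"op": "send_rows", "data": {
  "steps": [
    [0,0,-1,0,10],
    [0,0,-2,0,10],
    [0,0,-2,0,10]
  ]
}}

```text
t: 20.45
tcp_pos: [0.4452, 0.322, 0.0898]
ee_rot: [0.043, 0.999, 0.0, 0.001]
wrist_force: [-4.5, -1.1, 7.9]
opening: 0.0153
gripper_force: 50.8
```

Request:
{"op": "send_rows", "data": {
  "steps": [
    [0,0,2,0,15],
    [0,0,2,0,40],
    [0,0,2,0,45],
    [0,0,2,0,45],
    [0,0,30,0,45]
  ]
}}

```text
t: 20.95
tcp_pos: [0.4414, 0.3201, 0.1133]
ee_rot: [0.043, 0.999, -0.002, -0.004]
wrist_force: [-0.1, -0.4, -0.9]
opening: 0.0454
gripper_force: 0.0
```

Request:
{"op": "send_rows", "data": {
  "steps": [
    [0,0,35,0,50],
    [0,0,75,0,50],
    [0,-45,75,-3,60],
    [0,-90,75,-5,60],
    [0,-135,75,-7,60]
  ]
}}

```text
t: 21.45
tcp_pos: [0.4442, 0.1854, 0.1927]
ee_rot: [0.104, 0.995, 0.0, 0.001]
wrist_force: [0.7, 0.1, 0.0]
opening: 0.0599
gripper_force: 0.0
```

Request:
{"op": "send_rows", "data": {
  "steps": [
    [0,-45,0,0,60],
    [5,-90,0,0,60],
    [8,-135,0,0,60],
    [8,-135,0,0,60],
    [8,-135,0,0,60]
  ]
}}

```text
t: 21.95
tcp_pos: [0.4524, 0.0507, 0.1922]
ee_rot: [0.105, 0.994, 0.0, -0.0]
wrist_force: [0.3, 0.0, -0.3]
opening: 0.06
gripper_force: 0.0
```

```bash
python3 - <<'E'
from h import *
p,d=snap('side','side6'); p,d=snap('top','top6'); s=ctrl.read_state(); print(s['t'],s['tcp_pos'],s['ee_rot'])
h=cv2.cvtColor(p,cv2.COLOR_RGB2HSV)
m=(h[...,0]<20)&(h[...,1]>120)&(h[...,2]>60); m[:, :115]=0;m[:,170:]=0; m&=(cloud('top',d)[...,2]>.08)
P=flat('top',m,.102); print('handle',*rect(P),P.mean(0),m.sum(),np.median(cloud('top',d)[m],0))
rep('top',d,'pot',(240,295,280,335),(.025,.065),.055)
rep('top',d,'B',(430,472,250,305),(.008,.05),.014)
cv2.imwrite('pics/c6.png',cv2.resize(p[150:400,80:480,::-1],None,fx=2,fy=2))
E
```

```text
22.05 [0.45218376 0.05222752 0.19213416] [ 1.03716320e-01  9.94606868e-01  2.03919292e-04 -2.47310624e-04]
handle [430.1 321.9] [188.   17.9] -4.77 [0.42782246 0.32233925] 841 [0.42677345 0.32230282 0.10258219]
pot 30 rect [434.2 100.9] [18.3  7.1] -19.56 mean [434.3 100.8] pca 165.1
B 764 rect [ 442.7 -334.2] [80.2 45.7] 1.63 mean [ 442.5 -334.5] pca 1.73
```

View pics/c6.png

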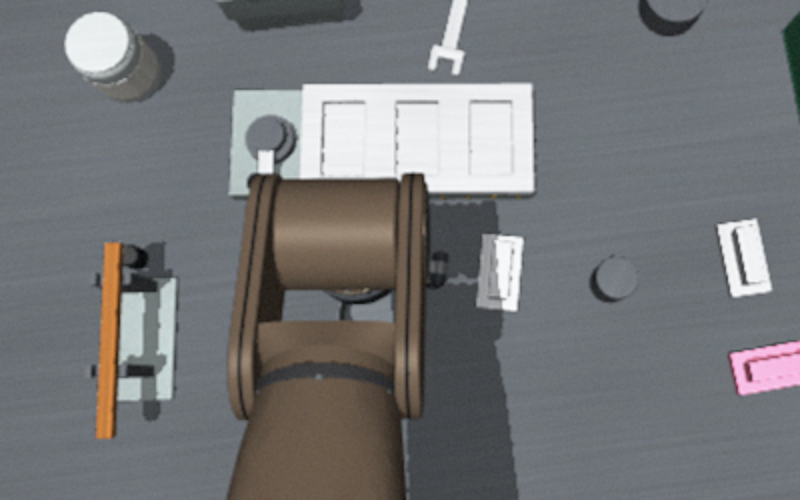

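The top view shows the brush back on its rest, with the handle at its starting yaw and within 2 mm of where it was. Blank A is at crop (500,272). Now I go to grasp A.

Request:
{"op": "send_rows", "data": {
  "steps": [
    [3,-45,0,0,60],
    [6,-90,0,0,60],
    [7,-122,0,0,60],
    [7,-122,-40,0,60],
    [7,-122,-80,0,60]
  ]
}}

```text
t: 22.55
tcp_pos: [0.4612, -0.0704, 0.1129]
ee_rot: [0.104, 0.995, -0.001, 0.002]
wrist_force: [-0.2, 0.2, -0.9]
opening: 0.0598
gripper_force: 0.0
```

Request:
{"op": "send_rows", "data": {
  "steps": [
    [0,0,-30,0,60],
    [0,0,-60,0,60],
    [0,0,-76,0,60],
    [0,0,-82,0,60],
    [0,0,-82,0,60]
  ]
}}

```text
t: 23.05
tcp_pos: [0.4591, -0.0691, 0.0296]
ee_rot: [0.103, 0.995, 0.0, -0.001]
wrist_force: [0.2, 0.3, -0.2]
opening: 0.0598
gripper_force: 0.0
```

Request:
{"op": "send_rows", "data": {
  "steps": [
    [0,0,0,0,30],
    [0,0,0,0,15],
    [0,0,0,0,15],
    [0,0,0,0,15],
    [0,0,0,0,15]
  ],
  "grip_force": 70
}}

```text
t: 23.55
tcp_pos: [0.4604, -0.0709, 0.0318]
ee_rot: [0.104, 0.995, -0.0, 0.001]
wrist_force: [-0.6, 1.3, 5.8]
opening: 0.0184
gripper_force: 71.4
```

Request:
{"op": "send_rows", "data": {
  "steps": [
    [0,0,10,0,15],
    [0,0,45,0,15],
    [0,0,80,0,15],
    [30,14,90,2,15],
    [60,28,90,4,15]
  ]
}}

```text
t: 24.05
tcp_pos: [0.5202, -0.0425, 0.1224]
ee_rot: [0.069, 0.998, -0.0, 0.002]
wrist_force: [0.2, 0.1, -6.4]
opening: 0.0182
gripper_force: 70.1
```

Request:
{"op": "send_rows", "data": {
  "steps": [
    [40,18,0,1,15],
    [80,36,0,1,15],
    [92,43,0,1,15],
    [92,43,0,1,15],
    [92,43,0,1,15]
  ]
}}

```text
t: 24.55
tcp_pos: [0.6093, 0.0007, 0.1185]
ee_rot: [0.06, 0.998, 0.0, -0.003]
wrist_force: [0.3, -1.3, -6.2]
opening: 0.0183
gripper_force: 70.1
```

```bash
python3 - <<'E'
from h import *
s=ctrl.read_state(); print(s['tcp_pos'],s['ee_rot'],s['wrist_force'])
p2,d2=snap('top','top7');p,d=snap('side','side7')
s=ctrl.read_state(); print(s['tcp_pos'],s['ee_rot'],s['wrist_force'])
cv2.imwrite('pics/c7.png',np.hstack([cv2.resize(p[180:340,220:380,::-1],(400,400)),cv2.resize(p2[160:320,210:370,::-1],(400,400))]))
E
```

```text
[0.60925951 0.00066543 0.11847296] [ 6.03252397e-02  9.98175601e-01  1.11521945e-05 -2.51678858e-03] [ 0.26839388 -1.28497676 -6.18651312]
[6.09345125e-01 1.71488097e-04 1.19126281e-01] [ 6.08368388e-02  9.98146244e-01  5.69272614e-06 -1.71883979e-03] [ 0.27141324  0.68333898 -6.56322361]
```

View pics/c7.png

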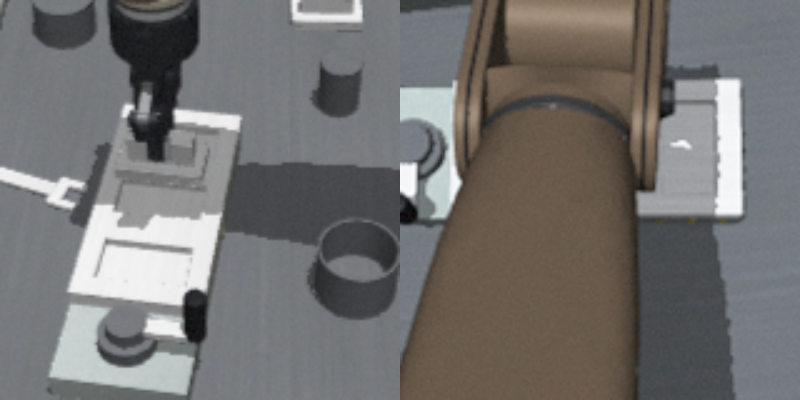

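In the crops the blank is held over pocket 2 at (160,160) in the side view, and the top view is blocked by the arm. I measure its offset from the pocket in the side view.

```bash
python3 - <<'E'
from h import *
p,d=load('side7'); C=cloud('side',d)
print('heights', np.median(C[240:250,272:300,2]))
a=np.radians(-6.8); X=np.array([np.cos(a),np.sin(a)]);Y=np.array([-X[1],X[0]])
def ext(m,z,name):
    P=flat('side',m,z)*1000; x=P@X; y=P@Y
    # row-wise extents along chuck x: take bins of y
    o=[]
    for b in np.arange(y.min()+3,y.max()-2,2.5):
        s=x[abs(y-b)<1.6]
        if len(s)>5: o.append((round(b,1),round(s.min(),1),round(s.max(),1),len(s)))
    print(name,m.sum(),'x',x.min().round(1),x.max().round(1),'y',y.min().round(1),y.max().round(1),*rect(P/1000)); 
    for r in o[::2]: print('   ',r)
box=(258,312,225,258)
m=bmask('side',d,box,(.095,.107)); ext(m,.101,'base')
m=bmask('side',d,box,(.116,.14)); ext(m,.127,'rib')
cv2.imwrite('pics/x.png',m*255)
p,d=load('side0'); C=cloud('side',d)
for i,bx in enumerate([(252,306,268,300),(258,310,245,272),(266,312,225,249)]):
    t=np.zeros((480,640),bool); t[bx[2]:bx[3],bx[0]:bx[1]]=1
    m=t&(C[...,2]<.0415)&(d>0); k,l,s,_=cv2.connectedComponentsWithStats(m.astype(np.uint8),connectivity=4); m=l==1+np.argmax(s[1:,4])
    ext(m,.046,'pocket%d'%(i+1))
print('cmd pocket2 exp',np.array([610.5,2])@X,np.array([610.5,2])@Y)
E
```

```text
heights 0.10213223103896771
base 301 x 562.3 642.5 y 51.7 101.3 [607.3   4.9] [80.2 49.6] -6.3
    (np.float64(54.7), np.float64(563.1), np.float64(640.3), 7)
    (np.float64(59.7), np.float64(564.3), np.float64(641.9), 7)
    (np.float64(64.7), np.float64(563.7), np.float64(638.2), 6)
    (np.float64(69.7), np.float64(562.7), np.float64(642.1), 9)
    (np.float64(74.7), np.float64(564.4), np.float64(640.7), 13)
    (np.float64(79.7), np.float64(563.3), np.float64(642.3), 25)
    (np.float64(84.7), np.float64(562.8), np.float64(640.9), 35)
    (np.float64(89.7), np.float64(564.0), np.float64(642.5), 36)
    (np.float64(94.7), np.float64(562.9), np.float64(641.1), 36)
rib 197 x 571.3 632.5 y 46.1 105.4 [605.   10.4] [58.8 54. ] 30.06
    (np.float64(64.1), np.float64(581.9), np.float64(593.6), 6)
    (np.float64(69.1), np.float64(574.1), np.float64(594.7), 10)
    (np.float64(74.1), np.float64(573.5), np.float64(632.5), 12)
    (np.float64(79.1), np.float64(572.4), np.float64(631.9), 15)
    (np.float64(84.1), np.float64(571.3), np.float64(630.5), 22)
    (np.float64(89.1), np.float64
[... 1607 characters left out ...]
39.6), 12)
    (np.float64(-21.0), np.float64(565.5), np.float64(643.9), 27)
    (np.float64(-16.0), np.float64(569.9), np.float64(645.6), 29)
    (np.float64(-11.0), np.float64(566.3), np.float64(641.7), 28)
    (np.float64(-6.0), np.float64(565.7), np.float64(645.9), 30)
    (np.float64(-1.0), np.float64(567.1), np.float64(645.2), 28)
    (np.float64(4.0), np.float64(566.5), np.float64(646.1), 33)
    (np.float64(9.0), np.float64(565.4), np.float64(645.4), 33)
    (np.float64(14.0), np.float64(564.8), np.float64(644.7), 32)
cmd pocket2 exp 605.9686347624278 74.2715536673319[ WARN:0@0.198] global loadsave.cpp:1063 imwrite_ Unsupported depth image for selected encoder is fallbacked to CV_8U.
```

Request:
{"op": "send_rows", "data": {
  "steps": [
    [3,2,-10,0.4,15],
    [3,2,-25,0.4,15],
    [3,2,-34,0.4,15],
    [3,2,-34,0.4,15],
    [3,2,-34,0.4,15]
  ]
}}

```text
t: 25.15
tcp_pos: [0.6138, 0.0025, 0.0854]
ee_rot: [0.057, 0.998, 0.0, -0.001]
wrist_force: [0.2, 0.2, -7.0]
opening: 0.0186
gripper_force: 70.0
```

Request:
{"op": "send_rows", "data": {
  "steps": [
    [0,0,-4,0,15],
    [0,0,-7,0,15],
    [0,0,-10,0,15],
    [0,0,-11,0,15],
    [0,0,-11,0,15]
  ]
}}

```text
t: 25.65
tcp_pos: [0.6147, 0.0025, 0.0778]
ee_rot: [0.057, 0.998, -0.0, -0.0]
wrist_force: [-6.0, 0.8, 4.6]
opening: 0.0179
gripper_force: 71.5
```

Request:
{"op": "send_rows", "data": {
  "steps": [
    [-1,0,3,0,15],
    [-2,0,3,0,15],
    [-2,0,3,0,15],
    [-2,0,1,0,15],
    [-2,0,0,0,15]
  ]
}}

```text
t: 26.15
tcp_pos: [0.6122, 0.0023, 0.0748]
ee_rot: [0.057, 0.998, -0.0, -0.0]
wrist_force: [-0.0, -1.3, -6.8]
opening: 0.0185
gripper_force: 70.2
```

Request:
{"op": "send_rows", "data": {
  "steps": [
    [0,0,-2,0,15],
    [0,0,-3,0,15],
    [0,0,-3,0,15]
  ]
}}

```text
t: 26.45
tcp_pos: [0.6122, 0.0023, 0.0718]
ee_rot: [0.057, 0.998, -0.0, -0.0]
wrist_force: [0.2, -1.5, -7.3]
opening: 0.0183
gripper_force: 70.0
```

Request:
{"op": "send_rows", "data": {
  "steps": [
    [0,0,-2,0,15],
    [0,0,-4,0,15],
    [0,0,-5,0,15],
    [0,0,-6,0,15],
    [0,0,-6,0,15]
  ]
}}

```text
t: 26.95
tcp_pos: [0.6124, 0.0023, 0.0679]
ee_rot: [0.057, 0.998, -0.0, -0.0]
wrist_force: [-4.9, -1.1, 2.3]
opening: 0.018
gripper_force: 71.4
```

Request:
{"op": "send_rows", "data": {
  "steps": [
    [0,0,0,0,30],
    [0,0,0,0,45],
    [0,0,5,0,50],
    [0,0,45,0,50],
    [0,0,90,0,50]
  ]
}}

```text
t: 27.45
tcp_pos: [0.6112, 0.003, 0.1557]
ee_rot: [0.057, 0.998, 0.0, -0.002]
wrist_force: [1.5, -0.5, -0.4]
opening: 0.0499
gripper_force: 0.0
```

Request:
{"op": "send_rows", "data": {
  "steps": [
    [-20,-40,10,4,60],
    [-40,-80,10,8,60],
    [-60,-120,10,8,60],
    [-80,-160,10,8,60],
    [-100,-200,10,8,60]
  ]
}}

```text
t: 27.95
tcp_pos: [0.5121, -0.1989, 0.1675]
ee_rot: [-0.013, 1.0, -0.0, 0.001]
wrist_force: [0.5, -0.0, 0.3]
opening: 0.0596
gripper_force: 0.0
```

```bash
python3 - <<'E'
from h import *
p,d=snap('top','top8'); p1,d1=snap('side','side8'); s=ctrl.read_state(); print(s['tcp_pos'],s['ee_rot'])
rep('top',d,'seated rib',(270,310,190,250),(.066,.09),.076)
print(np.median(cloud('top',d)[bmask('top',d,(270,310,190,250),(.066,.09))],0))
for z in((.008,.05),(.03,.05)): rep('top',d,'B',(425,480,245,310),z,.014 if z[0]<.02 else .04)
rep('side',d1,'S seated',(255,312,225,275),(.066,.09),.076)
rep('side',d1,'S B',(330,370,165,195),(.03,.05),.04)
cv2.imwrite('pics/c8.png',np.hstack([cv2.resize(p1[140:340,220:420,::-1],(400,400)),cv2.resize(p[160:360,200:400,::-1],(400,400))]))
E
```

```text
[ 0.51122258 -0.20156623  0.16745045] [-9.81171296e-03  9.99950991e-01 -1.03844456e-03  8.16560511e-04]
seated rib 288 rect [609.8   3.6] [60.9 19. ] -6.33 mean [609.6   3.5] pca 173.86
[0.60951413 0.00349443 0.07669635]
B 436 rect [ 438.9 -334.2] [72.7 45.9] 1.63 mean [ 428.1 -339.6] pca 155.15
B 211 rect [ 439.5 -333.9] [54.4 22.6] 0.87 mean [ 434.  -335.4] pca 170.6
S seated 221 rect [610.4   8.4] [60.8 29.3] -6.61 mean [610.1   7.6] pca 172.83
S B 144 rect [ 443.2 -327.7] [58.1 32.4] 2.3 mean [ 443.3 -330.1] pca 2.48
```

View pics/c8.png

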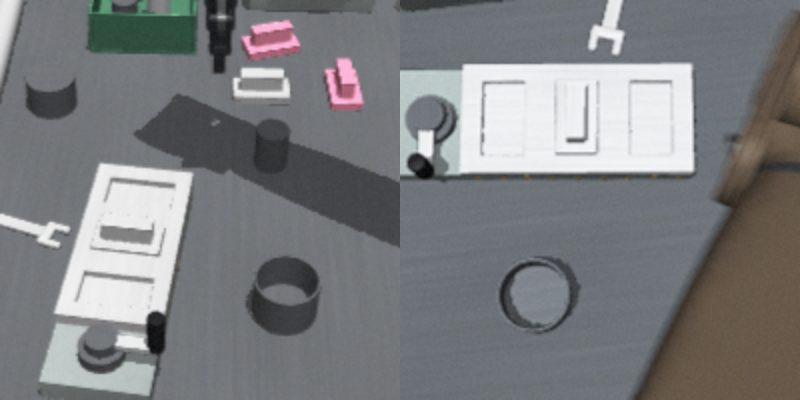

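The blank is seated in pocket 2, with its rib centred at (577,110) in the top crop and its top at 76.7 mm. Pot and lever are unchanged and B hasn't moved. On to B.

Request:
{"op": "send_rows", "data": {
  "steps": [
    [-23,-45,0,0,60],
    [-46,-90,0,0,60],
    [-69,-138,0,0,60],
    [-69,-138,-40,0,60],
    [-69,-138,-60,0,60]
  ]
}}

```text
t: 28.55
tcp_pos: [0.4429, -0.3363, 0.1052]
ee_rot: [-0.011, 1.0, 0.0, 0.0]
wrist_force: [-0.3, 1.0, -0.7]
opening: 0.0601
gripper_force: 0.0
```

Request:
{"op": "send_rows", "data": {
  "steps": [
    [0,0,-30,0,60],
    [0,0,-60,0,60],
    [0,0,-72,0,60],
    [0,0,-76,0,60],
    [0,0,-76,0,60]
  ]
}}

```text
t: 29.05
tcp_pos: [0.4441, -0.3355, 0.0309]
ee_rot: [-0.013, 1.0, -0.0, 0.0]
wrist_force: [0.4, -0.0, -0.0]
opening: 0.06
gripper_force: 0.0
```

Request:
{"op": "send_rows", "data": {
  "steps": [
    [0,0,0,0,30],
    [0,0,0,0,15],
    [0,0,0,0,15],
    [0,0,0,0,15],
    [0,0,0,0,15]
  ],
  "grip_force": 70
}}

```text
t: 29.55
tcp_pos: [0.4442, -0.3365, 0.0319]
ee_rot: [-0.013, 1.0, -0.001, 0.001]
wrist_force: [0.0, -0.4, 6.4]
opening: 0.0182
gripper_force: 71.3
```

Request:
{"op": "send_rows", "data": {
  "steps": [
    [0,0,10,0,15],
    [0,0,50,0,15],
    [0,0,90,0,15],
    [20,35,90,-4,15],
    [42,70,90,-8,15]
  ]
}}

```text
t: 30.05
tcp_pos: [0.4852, -0.2653, 0.1213]
ee_rot: [0.06, 0.998, -0.0, 0.0]
wrist_force: [0.2, -0.3, -5.5]
opening: 0.019
gripper_force: 69.9
```

Request:
{"op": "send_rows", "data": {
  "steps": [
    [24,38,0,0,15],
    [48,76,0,0,15],
    [72,114,0,0,15],
    [96,152,0,0,15],
    [118,188,0,0,15]
  ]
}}

```text
t: 30.55
tcp_pos: [0.6024, -0.075, 0.1185]
ee_rot: [0.057, 0.998, 0.001, -0.002]
wrist_force: [0.5, 0.1, -5.4]
opening: 0.0182
gripper_force: 69.9
```

Request:
{"op": "send_rows", "data": {
  "steps": [
    [0,0,-15,0,15],
    [0,0,-30,0,15],
    [0,0,-36,0,15],
    [0,0,-36,0,15],
    [0,0,-36,0,15]
  ]
}}

```text
t: 31.05
tcp_pos: [0.6027, -0.0785, 0.0839]
ee_rot: [0.058, 0.998, 0.0, -0.0]
wrist_force: [0.9, 0.0, -4.9]
opening: 0.0183
gripper_force: 70.1
```

Request:
{"op": "send_rows", "data": {
  "steps": [
    [0,1,-3,0,15],
    [0,1,-6,0,15],
    [0,1,-8,0,15],
    [0,1,-9,0,15],
    [0,1,-9,0,15]
  ]
}}

```text
t: 31.55
tcp_pos: [0.6035, -0.0771, 0.0754]
ee_rot: [0.057, 0.998, -0.001, 0.0]
wrist_force: [-0.5, -2.8, -4.0]
opening: 0.0185
gripper_force: 70.3
```

Request:
{"op": "send_rows", "data": {
  "steps": [
    [0,0,-2,0,15],
    [0,0,-4,0,15],
    [0,0,-6,0,15],
    [0,0,-8,0,15],
    [0,0,-8,0,15]
  ]
}}

```text
t: 32.05
tcp_pos: [0.6035, -0.0771, 0.068]
ee_rot: [0.057, 0.998, -0.001, -0.0]
wrist_force: [-4.4, -4.7, 0.1]
opening: 0.0185
gripper_force: 70.8
```

Request:
{"op": "send_rows", "data": {
  "steps": [
    [0,0,-1,0,15],
    [0,0,-2,0,15],
    [0,0,-2,0,15]
  ]
}}

```text
t: 32.35
tcp_pos: [0.6035, -0.0771, 0.0679]
ee_rot: [0.057, 0.998, -0.0, -0.001]
wrist_force: [-9.4, -4.1, 9.4]
opening: 0.0185
gripper_force: 72.2
```

Request:
{"op": "send_rows", "data": {
  "steps": [
    [0,0,2,0,20],
    [0,0,2,0,45],
    [0,0,4,0,50],
    [0,0,50,0,50],
    [0,0,100,0,50]
  ]
}}

```text
t: 32.85
tcp_pos: [0.6022, -0.0753, 0.1641]
ee_rot: [0.057, 0.998, 0.001, -0.002]
wrist_force: [2.1, -0.1, 1.1]
opening: 0.0498
gripper_force: 0.0
```

Request:
{"op": "send_rows", "data": {
  "steps": [
    [-20,40,10,-8,50],
    [-30,85,10,-8,50],
    [-35,130,10,-8,50],
    [-35,175,10,-8,50],
    [-35,220,10,-8,50]
  ]
}}

```text
t: 33.35
tcp_pos: [0.5684, 0.1461, 0.1762]
ee_rot: [0.127, 0.992, 0.001, 0.001]
wrist_force: [0.5, -0.6, 0.4]
opening: 0.05
gripper_force: 0.0
```

```bash
python3 - <<'E'
from h import *
p,d=snap('top','top9'); p1,d1=snap('side','side9'); s=ctrl.read_state(); print(s['tcp_pos'],s['ee_rot'])
for n,b in(('r2',(270,308,190,250)),('r3',(306,345,190,250))):
    rep('top',d,n,b,(.06,.095),.076); print(np.median(cloud('top',d)[bmask('top',d,b,(.06,.095))],0)[2])
for n,b in(('r2',(255,312,240,275)),('r3',(265,312,222,247))):
    rep('side',d1,n,b,(.066,.09),.076); print(np.median(cloud('side',d1)[bmask('side',d1,b,(.066,.09))],0)[2])
cv2.imwrite('pics/c9.png',np.hstack([cv2.resize(p1[100:400,120:420,::-1],(400,400)),cv2.resize(p[130:430,200:500,::-1],(400,400))]))
E
```

```text
[0.56803225 0.14893902 0.1760407 ] [1.23472806e-01 9.92346626e-01 1.50692094e-03 6.07045333e-04]
r2 291 rect [608.7   3.7] [63.1 19. ] -6.33 mean [609.2   3.5] pca 173.9
0.07678438912662948
r3 287 rect [600.2 -75.9] [60.9 19. ] -7.04 mean [600.2 -75.7] pca 172.74
0.07651538881961922
r2 120 rect [623.4   7.3] [34.4 29.4] -5.04 mean [623.5   5.9] pca 175.52
0.07386179733468573
r3 9 rect [628.6 -68.4] [14.2  4.8] -85.41 mean [629.6 -67.9] pca 100.05
0.07257748424021607
```

View pics/c9.png

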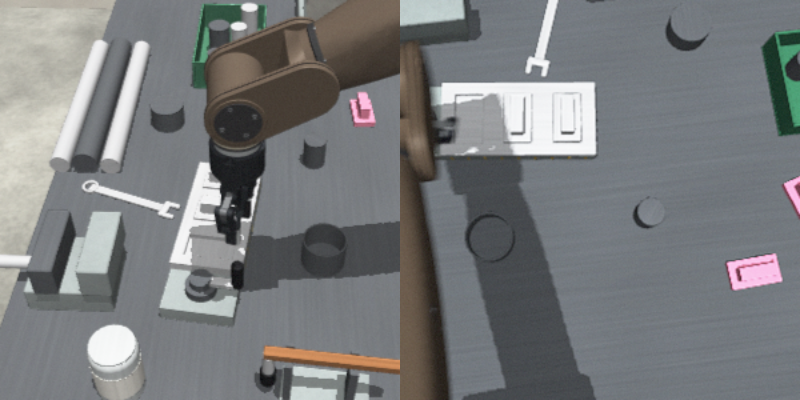

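Both ribs show their tops at about 76.7 mm in the top view, in pockets 2 and 3, so both blanks are seated. There is no third white blank. Next I grip the lever.

Request:
{"op": "send_rows", "data": {
  "steps": [
    [1,22,0,8,50],
    [1,22,-40,8,50],
    [1,22,-80,8,50],
    [1,22,-95,8,50],
    [1,22,-95,8,50]
  ]
}}

```text
t: 33.95
tcp_pos: [0.5675, 0.165, 0.0776]
ee_rot: [0.057, 0.998, -0.0, -0.003]
wrist_force: [0.8, 0.4, -1.1]
opening: 0.0501
gripper_force: 0.0
```

Request:
{"op": "send_rows", "data": {
  "steps": [
    [0,0,0,0,30],
    [0,0,0,0,15],
    [0,0,0,0,15],
    [0,0,0,0,15],
    [0,0,0,0,15]
  ],
  "grip_force": 40
}}

```text
t: 34.45
tcp_pos: [0.5715, 0.167, 0.0832]
ee_rot: [0.057, 0.998, 0.002, 0.003]
wrist_force: [0.6, 4.7, 0.1]
opening: 0.0194
gripper_force: 39.4
```

Request:
{"op": "send_rows", "data": {
  "steps": [
    [3,9,0,-8,15],
    [5,17,0,-16,15],
    [9,25,0,-24,15],
    [14,32,0,-32,15],
    [20,38,0,-40,15]
  ]
}}

```text
t: 34.95
tcp_pos: [0.5896, 0.2031, 0.0831]
ee_rot: [0.398, 0.918, -0.001, 0.0]
wrist_force: [-6.3, -2.7, 7.4]
opening: 0.0189
gripper_force: 40.0
```

Request:
{"op": "send_rows", "data": {
  "steps": [
    [6,5,0,-8,15],
    [13,9,0,-16,15],
    [21,13,0,-24,15],
    [29,15,0,-32,15],
    [37,16,0,-40,15]
  ]
}}

```text
t: 35.45
tcp_pos: [0.6264, 0.2187, 0.0832]
ee_rot: [0.687, 0.726, -0.001, 0.0]
wrist_force: [-6.1, -4.7, 7.2]
opening: 0.0188
gripper_force: 40.0
```

Request:
{"op": "send_rows", "data": {
  "steps": [
    [5,0,0,-5,15],
    [11,0,0,-10,15],
    [16,-1,0,-10,15],
    [17,-1,0,-10,15],
    [17,-1,0,-10,15]
  ]
}}

```text
t: 35.95
tcp_pos: [0.6362, 0.2184, 0.0829]
ee_rot: [0.746, 0.666, -0.009, -0.006]
wrist_force: [-27.7, -3.9, 19.4]
opening: 0.0188
gripper_force: 44.1
```

Request:
{"op": "send_rows", "data": {
  "steps": [
    [-4,0,0,0,15],
    [-5,0,0,0,30],
    [-5,0,0,0,50],
    [-5,0,0,0,50],
    [-5,0,30,0,50]
  ]
}}

```text
t: 36.45
tcp_pos: [0.6356, 0.2177, 0.1057]
ee_rot: [0.746, 0.665, -0.004, -0.002]
wrist_force: [-0.9, -0.8, -1.1]
opening: 0.0505
gripper_force: 0.0
```

Request:
{"op": "send_rows", "data": {
  "steps": [
    [0,0,40,0,50],
    [0,0,90,0,50],
    [-40,30,110,0,50],
    [-80,60,110,0,50],
    [-120,90,110,0,50]
  ]
}}

```text
t: 36.95
tcp_pos: [0.5214, 0.3071, 0.2225]
ee_rot: [0.747, 0.665, 0.002, 0.001]
wrist_force: [0.1, 1.9, -0.0]
opening: 0.0498
gripper_force: 0.0
```

Request:
{"op": "send_rows", "data": {
  "steps": [
    [-40,30,0,0,50],
    [-80,60,0,0,50],
    [-120,90,0,0,50],
    [-140,110,0,0,50],
    [-140,110,0,0,50]
  ]
}}

```text
t: 37.45
tcp_pos: [0.379, 0.4186, 0.2208]
ee_rot: [0.745, 0.667, 0.001, -0.0]
wrist_force: [0.2, -0.6, 0.4]
opening: 0.0498
gripper_force: 0.0
```

```bash
python3 - <<'E'
from h import *
p,d=snap('top','topA'); p1,d1=snap('side','sideA'); s=ctrl.read_state(); print(s['t'],s['tcp_pos'])
rep('top',d,'lever',(165,240,195,260),(.085,.12),.098)
for n,b in(('r2',(270,308,190,250)),('r3',(306,345,190,250))): rep('top',d,n,b,(.06,.095),.076)
rep('top',d,'pot',(240,295,280,335),(.025,.065),.055)
a=np.radians(83.4); print('on grip',628.9+60*np.cos(a),161.2+60*np.sin(a))
cv2.imwrite('pics/A.png',p[:,:,::-1])
E
```

```text
37.55 [0.38148149 0.41672348 0.22070206]
lever 97 rect [634.1 220.4] [22.  20.6] -3.72 mean [634.6 220.2] pca 36.78
r2 287 rect [609.8   3.6] [60.9 19. ] -6.33 mean [609.6   3.5] pca 173.8
r3 286 rect [600.2 -75.9] [60.9 19. ] -7.04 mean [600.5 -75.8] pca 172.27
pot 277 rect [425.7  67.2] [74.6 73.7] 83.18 mean [427.8  69.6] pca 45.94
on grip 635.7962290295719 220.80236593602376
```

View pics/A.png

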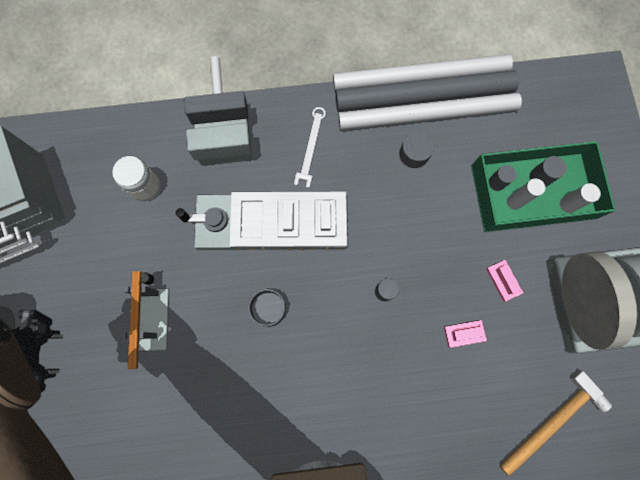

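The final top view shows the lever at "on" with its grip at (182,216), and the blanks in pockets 2 and 3. The brush is on its rest, the pot is upright and the gripper is clear. I'm handing the job in.

```bash
python3 -c "
from cell import ctrl
print(ctrl.sign_off())"
```

```text
the job is handed in; nothing more can be done
None
```

The job is handed in: lever turned fully off, all three pockets oiled from the lever end with a dip before each, brush back on its rest, the two blanks on the bench (no third was there) seated in pockets 2 and 3, lever then turned back on to its stop; no verdict came back.

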